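# Clear the clamp plate and hold a bearing block in its corner

## Task

Pick up the wooden scraper block and use it, not the fingers, to sweep the three loose steel chips off the brass clamp plate into the trough along its near edge, then stand the scraper upright back on the desk. Then take the aluminium bearing block by its post, set it flat on the plate with its long sides parallel to the far fence, and press it into the corner so that it touches the far fence and the left fence at once; finish while still gripping it and pressing it against both fences. Do not push the screwdriver, oil jar, spring barrel or loupe about.

Things in the scene. Friction and masses are not known exactly. Their poses are not given: they have to be found in the camera images.
- plate: brass clamp plate fixed to the desk, 140 mm (its x, -70 to +70) by 150 mm (its y, -75 to +75), top face 24 mm above the desk. Origin: centre of the working plate at desk level; x points to the far fence, y to the left fence, z up. Right side open, chip trough along the near edge
- trough (a point): middle of the floor of the chip trough, (-93, 0, 3) mm in the plate's frame, axes as the plate's. The trough reaches from the plate's near edge, plate x = -70, to x = -116 mm inside, and y = -71 to +71 mm; its outer and end walls are 4 mm thick, their tops 18 mm above the desk, so 6 mm below the plate top
- corner (a point): the inner corner of the two fences on the plate's top face, (58, 63, 24) mm in the plate's frame; axes as the plate's
- far_fence: steel bar along the whole far edge of the plate, 12 mm thick, 14 mm high above the plate top, inner face at plate x = +58 mm; fixed; origin at the middle of its underside
- left_fence: steel bar along the left edge of the plate, 12 mm thick, 14 mm high above the plate top, inner face at plate y = +63 mm, from plate x = -70 to +58 mm; fixed; origin at the middle of its underside
- chip1: a small dark steel chip, 16 x 10 x 6 mm with a 3 mm raised step on top, about 10 g; lies loose on the plate at the start. Origin at the centre of its underside, z up
- chip2: a small dark steel chip, 16 x 10 x 6 mm with a 3 mm raised step on top, about 10 g; lies loose on the plate at the start. Origin at the centre of its underside, z up
- chip3: a small dark steel chip, 16 x 10 x 6 mm with a 3 mm raised step on top, about 10 g; lies loose on the plate at the start. Origin at the centre of its underside, z up
- scraper: beech scraper block standing upright on the desk, about 0.12 kg: a blade 18 mm thick (its x), 100 mm long (its y), 26 mm high, and on it a grip 18 mm thick (x), 46 mm long (y), up to 60 mm above the underside. Origin at the centre of the underside, z up. Grip it across x. Stands left or right of the plate
- block: aluminium bearing block standing on the desk, about 0.35 kg: base 40 mm (its x) by 56 mm (its y, the long sides), 18 mm high, with a central post 22 mm (x) by 24 mm (y) from 18 to 52 mm above the underside. Origin at the centre of the underside, z up; the same turned by 180 degrees. Stands on the other side from the scraper
- screwdriver: loose screwdriver, 150 mm long, lying on the desk; leave alone
- oil_jar: loose small amber jar, 36 mm across, 45 mm high; leave alone
- barrel: loose brass spring barrel, 42 mm across, 34 mm high, beyond the plate; leave alone
- loupe: loose black eye loupe, a tube 38 mm across, 28 mm high, near the robot; leave alone

How it is judged:
By the outcome, as a careful person would: the job done as asked, in the order asked, and still so for the second after the job is handed in, while the arm keeps its last pose, push and grip.
It also fails if it takes over 72 s, if anything falls off the work surface, if the arm or the gripper's body presses on something with over 40 N, if the wrist force passes 120 N, or if a joint passes its speed limit or range.

## Robot

A 6-joint arm with a two-finger parallel gripper is mounted at the origin on the work surface. World frame = base frame: x ahead of the robot, y to its left, z up, the work surface at z = 0. Lengths are in m, angles in rad, forces in N, time in s.
With the tool pointing down it reaches from about 0.325 to 0.9 m from the base axis. Payload 6.1 kg.
Tool frame: the origin (TCP) lies at the very end of the fingers, on their centre line; the grasp point (between the pads) lies 19 mm behind it; z points along the fingers, y is the direction in which the jaws open and shut (so a half turn about z gives the same grasp; the last joint's range is limited). The gripper opens to 85 mm and grips with 20 to 120 N. Pads are 22 mm wide; open, the fingers measure 114 mm over their backs; the gripper's body (76 mm by 85 mm) begins 54 mm behind the grasp point. The pads swing forward as they close: fully open they stand 13 mm farther back than shut.
Start: joints at [-0.126, 0.22, 1.526, -0, 1.395, -0.126], TCP at [0.625, -0, 0.231] pointing down, gripper open.
Joint ranges: [-2.98, 2.98], [-0.91, 2.08], [0.09, 2.57], [-1.24, 4.39], [0.2, 2.65], [-2.68, 2.68]. Speed limits (rad/s): [2.57, 2.57, 3.01, 3.14, 3.14, 3.14].

## Interface

Orientations are given as a 3x3 rotation matrix whose columns are the frame's x, y, z axes.
In Python, from bench import observe, read_camera, finish_job gives the robot as it stands.
- The arm moves only by the tool move_arm, never from a script. Its argument "targets" is a list of rows, each a list of 7 numbers: the shift along the tool's x, y, z in mm, then the turn, a rotation vector about the tool's x, y, z in degrees, then the finger opening in mm, from 0 to 85.4. A call has 1 to 5 rows; each row is the pose to reach, as a shift and turn from the pose measured when the call began, along the tool's axes at that moment; what a row does not reach only later rows make up. A row lasts 1/10 s, in which the tool goes at most 50 mm and 8.59 degrees, less where a joint would pass 70% of its speed; a pose out of reach is approached as far as the arm can. A call with a gripper value outside its range is refused whole. The fingers move at their own pace and stop on an object; "grip_force" is the grip in N (left out, the last holds). Time passes only in rows, so rows that repeat a pose let the fingers close. It gives the time, the measured TCP pose, the force and the opening at its end, in the units of the state.
- observe(): the state, without advancing time (a new reading comes with each control period).
- read_camera(name): name is "scene" or "side" or "wrist"; returns a dict with "color" (420x560x3 uint8, blue, green, red), "depth" (420x560 float32, m along the optical axis (not along the pixel's ray), 0 where there is no reading), "camera_matrix" (3x3 intrinsics, pixels), "origin" and "attitude" of the camera in the world. Camera axes: x right, y down, z forward; pixel columns grow to the right and rows downward; lengths in m; the calibration is good to about 2 mm. The wrist camera is an equidistant fisheye: a pixel r from the principal point sees the ray r / f radians off the axis. A picture is of the moment at which its call begins.
- finish_job(): hands the job in, once; it reports no verdict.
The state is a dict: "time": time; "joint_positions": joint angles; "qvel": joint speeds; "tau": joint torques, N m; "tcp_pos": TCP position; "tool_rot": TCP orientation; "wrist_force": force on the tool from outside, world axes, zero at the start; "torque": the same for the moment, N m; "width": opening from 0.0 (shut) to 1.0 (fully open).
Only numpy, scipy, OpenCV 4.12 (cv2) and the standard library are available. Lean on these libraries where they do the work, as an engineer would, in place of code of your own. Each camera call takes 0.05 s, during which the arm holds its last target.

## Working session

There is one attempt and no reset: what is moved stays moved. The work goes in short steps, Python scripts to look and compute and a tool call to move; the robot and the scene stay as the last step left them, time stands still between calls to the robot, and variables do not carry over. Pictures are saved under pics/ and viewed, and the job is handed in when it is done.

Besides the shell and the picture viewer there is one more tool, called after "Emit:" in YAML: its name, and indented under it one key for each argument. move_arm: Moves the arm, as the interface text tells. Its arguments: {"type":"object","properties":{"targets":{"type":"array"},"grip_force":{"type":"number"}},"required":["targets"]}

```bash
mkdir -p pics; ls
cat > h.py <<'E'
import numpy as np, cv2
from bench import observe, read_camera, finish_job
def snap(n,fn=None):
    c=read_camera(n)
    if fn: cv2.imwrite('pics/'+fn,c['color'])
    return c
def pts(c):
    K=np.array(c['camera_matrix']);d=c['depth'];h,w=d.shape
    u,v=np.meshgrid(np.arange(w),np.arange(h))
    P=np.stack([(u-K[0,2])/K[0,0]*d,(v-K[1,2])/K[1,1]*d,d],-1)
    return P@np.array(c['attitude']).T+np.array(c['origin'])
def ray(c,u,v,z):
    K=np.array(c['camera_matrix']);r=np.array([(u-K[0,2])/K[0,0],(v-K[1,2])/K[1,1],1.])
    r=np.array(c['attitude'])@r;o=np.array(c['origin']);return o+r*(z-o[2])/r[2]
E
python3 - <<'E'
from h import *
import pickle
for n in ['scene','side','wrist']:
    c=snap(n,n+'0.png');pickle.dump(c,open(n+'0.pkl','wb'));print(n,c['origin'],np.round(c['attitude'],3).tolist(),np.array(c['camera_matrix']).tolist())
print(observe())
E
```

```text
pics
scene [0.98517124 0.02626893 0.73335627] [[-0.088, 0.846, -0.525], [0.996, 0.079, -0.038], [0.009, -0.526, -0.85]] [[401.08212548272604, 0.0, 276.19034276393717], [0.0, 401.08212548272604, 209.29717278985507], [0.0, 0.0, 1.0]]
side [0.25871112 0.6051069  0.82546065] [[-0.896, -0.337, 0.288], [-0.443, 0.682, -0.582], [-0.001, -0.649, -0.761]] [[540.9578423582882, 0.0, 290.8500278099299], [0.0, 540.9578423582882, 210.2912353619761], [0.0, 0.0, 1.0]]
wrist [0.62604403 0.07119393 0.37344428] [[1.0, 0.0, -0.002], [-0.0, -0.959, -0.283], [-0.002, 0.283, -0.959]] [[325.19226210127806, 0.0, 272.1981226037453], [0.0, 325.19226210127806, 208.38792050998345], [0.0, 0.0, 1.0]]
{'time': 0.15, 'joint_positions': array([-1.26121744e-01,  2.21045022e-01,  1.52733644e+00, -2.72792249e-05,
        1.39468618e+00, -1.26105189e-01]), 'qvel': array([ 0.0006769 , -0.00167295, -0.00401007,  0.00072556,  0.00066987,
        0.00136205]), 'tau': array([ 5.24838761e-04, -4.97483325e+01, -3.89904678e+01, -1.73041117e-04,
        7.14129725e-03, -8.50862284e-05]), 'tcp_pos': array([6.24544883e-01, 3.12495043e-05, 2.30456796e-01]), 'tool_rot': array([[ 1.18720159e-05,  9.99998924e-01, -1.46664496e-03],
       [ 9.99999987e-01, -1.16389922e-05,  1.58890569e-04],
       [ 1.58873327e-04, -1.46664683e-03, -9.99998912e-01]]), 'wrist_force': array([0.02813021, 0.09583446, 0.66664093]), 'torque': array([-0.00041295, -0.02209917,  0.04489655]), 'width': 1.0017020132083065}
```

View pics/scene0.png

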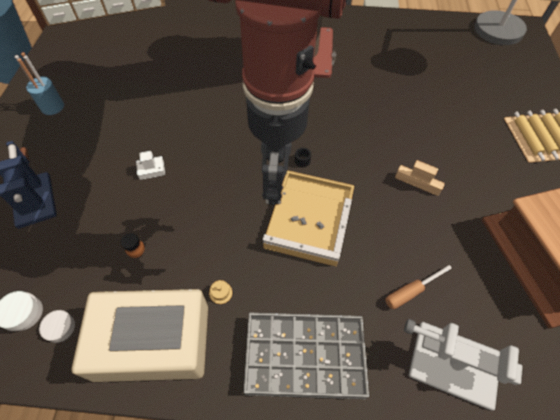

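View pics/side0.png

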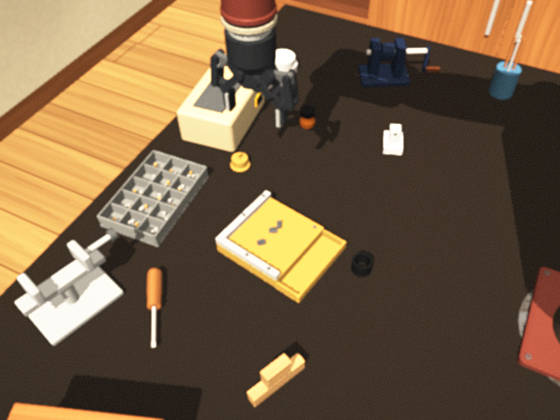

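View pics/wrist0.png

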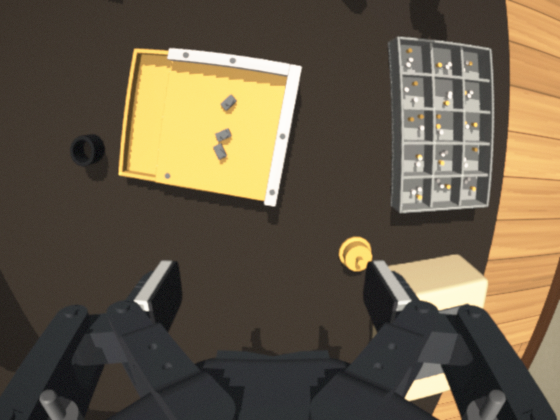

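Run:
```python
from h import *
import pickle
c=pickle.load(open('scene0.pkl','rb'));s=pickle.load(open('side0.pkl','rb'))
for n,c,R in [('scene',c,dict(plate=(255,165,365,270),scr=(385,150,455,200),blk=(125,140,175,185))),('side',s,dict(plate=(205,180,355,305),scr=(235,340,315,410),blk=(375,115,415,160)))]:
    P=pts(c)
    for k,(a,b,x,y) in R.items():
        sub=P[b:y,a:x].reshape(-1,3);v=c['depth'][b:y,a:x].ravel()>0;sub=sub[v]
        sub=sub[sub[:,2]>0.008]
        print(n,k,len(sub),sub.min(0).round(4),sub.max(0).round(4),np.histogram(sub[:,2],bins=np.arange(0,.08,.004))[0])
        for lo,hi in [(0.018,.03),(.03,.045),(.048,.07)]:
            q=sub[(sub[:,2]>lo)&(sub[:,2]<hi)][:,:2].astype(np.float32)
            if len(q)>15:
                r=cv2.minAreaRect(q*1000);print('  ',lo,hi,len(q),q.mean(0),r)
    g=c['color']
    tiles=[cv2.resize(g[b:y,a:x],None,fx=4,fy=4,interpolation=cv2.INTER_CUBIC) for a,b,x,y in R.values()]
    for k,t in zip(R,tiles): cv2.imwrite(f'pics/z_{n}_{k}.png',t)
```

```text
scene plate 5718 [ 0.4138 -0.0234  0.008 ] [0.6997 0.1561 0.3484] [   0    0  150  161  223 2326 1012  144  214  646   11    0    0    0
    0    0    0    0    0]
   0.018 0.03 3515 [0.5672156  0.05893334] ((547.6292724609375, 65.90705871582031), (149.39297485351562, 190.41029357910156), 79.60022735595703)
   0.03 0.045 933 [0.6117937 0.0802888] ((571.5696411132812, 61.91109085083008), (149.6285400390625, 141.93075561523438), 79.50343322753906)
scene scr 778 [0.409  0.2541 0.008 ] [0.464  0.3496 0.0623] [  0   0  60  52  63  71 170  28  28  28  32  23  30  30 120  43   0   0
   0]
   0.018 0.03 286 [0.4390308  0.30218315] ((436.4790344238281, 302.4892578125), (99.35040283203125, 21.492399215698242), 66.6036376953125)
   0.03 0.045 100 [0.4426364 0.2992386] ((442.5907897949219, 299.4500427246094), (44.72319793701172, 4.268182754516602), 66.22066497802734)
   0.048 0.07 223 [0.43792126 0.30199516] ((434.6251525878906, 302.9199523925781), (45.74744415283203, 22.777738571166992), 65.6427993774414)
scene blk 508 [ 0.4261 -0.3314  0.0081] [ 0.4824 -0.2661  0.0544] [  0   0  31  79 194  14
[... 1389 characters left out ...]
3321148 0.30641887] ((433.97039794921875, 305.17474365234375), (46.423030853271484, 18.91651153564453), 65.35845947265625)
side blk 435 [ 0.4267 -0.3307  0.0086] [ 0.4813 -0.2631  0.0532] [  0   0  21  65 147  20  11  17  16  23  14  12  71  18   0   0   0   0
   0]
   0.018 0.03 103 [ 0.45180258 -0.28636557] ((453.760986328125, -293.45361328125), (37.15699768066406, 53.870418548583984), 19.198184967041016)
   0.03 0.045 60 [ 0.45207915 -0.28712094] ((457.4204406738281, -289.5657958984375), (17.38140106201172, 31.170799255371094), 66.27088165283203)
   0.048 0.07 89 [ 0.45379376 -0.29508877] ((453.6899719238281, -296.1649169921875), (21.92105484008789, 28.23185920715332), 19.007244110107422)
```

View pics/z_scene_plate.png

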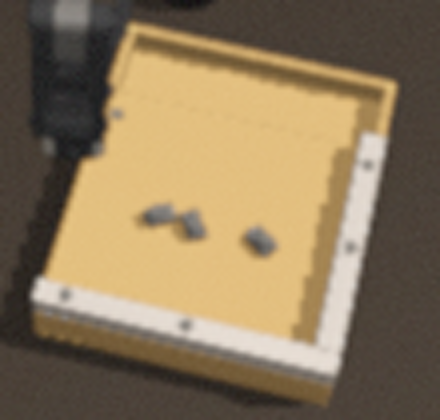

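View pics/z_side_plate.png

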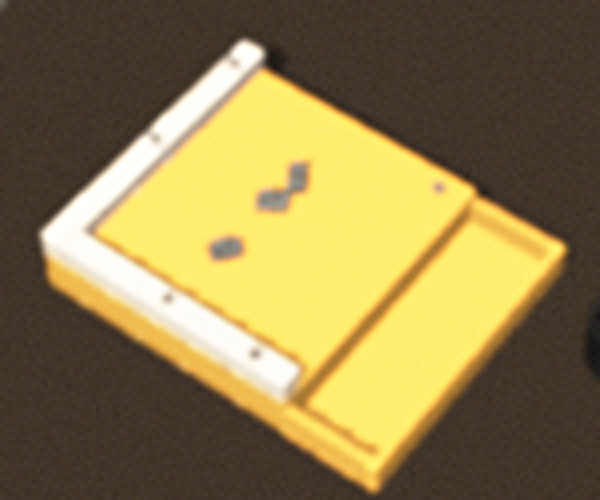

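View pics/z_side_scr.png

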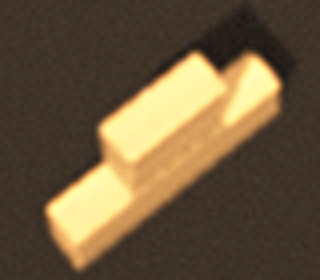

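View pics/z_scene_blk.png

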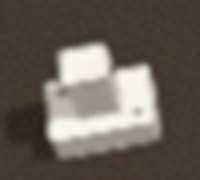

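```bash
cat >> h.py <<'E'
def rays(c,uv,z):
    return np.array([ray(c,u,v,z) for u,v in uv])
def biggest(m):
    n,l,st,ce=cv2.connectedComponentsWithStats(m.astype(np.uint8));i=1+np.argmax(st[1:,4]);return l==i
E
python3 - <<'E'
from h import *
import pickle
for n,b in [('scene',(255,165,365,270)),('side',(205,180,355,305))]:
    c=pickle.load(open(n+'0.pkl','rb'));P=pts(c)
    hsv=cv2.cvtColor(c['color'],cv2.COLOR_BGR2HSV)
    box=np.zeros(hsv.shape[:2],bool);box[b[1]:b[3],b[0]:b[2]]=1
    m=box&(hsv[...,1]<70)&(hsv[...,2]>150)&(P[...,2]>.030)
    m=biggest(m)
    v,u=np.nonzero(m);q=rays(c,np.c_[u,v],.038)[:,:2].astype(np.float32)*1000
    r=cv2.minAreaRect(q);print(n,'fence L',m.sum(),r,cv2.boxPoints(r).round(1).tolist())
    y=box&(hsv[...,1]>90)&(hsv[...,2]>110)
    # chips: dark low sat on plate top
    d=box&(hsv[...,2]<140)&(P[...,2]>.022)&(P[...,2]<.045)&(hsv[...,1]<110)
    k,l,st,ce=cv2.connectedComponentsWithStats(d.astype(np.uint8))
    for i in range(1,k):
        if st[i,4]>15:
            v,u=np.nonzero(l==i);print('  comp',st[i,4],ce[i].round(1),ray(c,*ce[i],.029).round(4))
            qq=rays(c,np.c_[u,v],.029)[:,:2].astype(np.float32)*1000;print('     ',cv2.minAreaRect(qq))
E
```

```text
scene fence L 810 ((572.3206787109375, 61.595367431640625), (149.4946746826172, 140.6109619140625), 79.66979217529297) [[489.79998779296875, 0.699999988079071], [628.0999755859375, -24.5], [654.9000244140625, 122.5], [516.5999755859375, 147.6999969482422]]
  comp 48 [298.2 220. ] [0.5713 0.0413 0.029 ]
      ((571.2821655273438, 41.25811004638672), (30.421743392944336, 11.754976272583008), 72.31181335449219)
  comp 26 [319.4 225.2] [0.5796 0.0845 0.029 ]
      ((579.2188720703125, 84.89630889892578), (13.630051612854004, 7.865835666656494), 44.43922805786133)
  comp 182 [301.5 251.2] [0.6409 0.0516 0.029 ]
      ((640.7540893554688, 49.47588348388672), (148.14735412597656, 5.657949447631836), 79.88317108154297)
side fence L 991 ((569.7561645507812, 66.85360717773438), (153.10903930664062, 141.77536010742188), 79.91443634033203) [[486.6000061035156, 3.9000000953674316], [626.0999755859375, -20.899999618530273], [653.0, 129.8000030517578], [513.4000244140625, 154.60000610351562]]
  comp 29 [353.2 260.4] [0.408  0.0525 0.029 ]
      ((408.2560119628906, 52.688575744628906), (3.594452142715454, 24.099071502685547), 21.971153259277344)
```

```bash
cat >> h.py <<'E'
def wray(c,u,v,z):
    K=np.array(c['camera_matrix']);a=(u-K[0,2])/K[0,0];b=(v-K[1,2])/K[1,1];r=np.hypot(a,b)
    d=np.array([np.sin(r)*a/r,np.sin(r)*b/r,np.cos(r)]) if r>0 else np.array([0,0,1.])
    d=np.array(c['attitude'])@d;o=np.array(c['origin']);return o+d*(z-o[2])/d[2]
def wrays(c,uv,z): return np.array([wray(c,u,v,z) for u,v in uv])
def wmask(c,m,z):
    v,u=np.nonzero(m);return wrays(c,np.c_[u,v],z)[:,:2].astype(np.float32)*1000
E
python3 - <<'E'
from h import *
import pickle
c=pickle.load(open('wrist0.pkl','rb'))
hsv=cv2.cvtColor(c['color'],cv2.COLOR_BGR2HSV)
box=np.zeros(hsv.shape[:2],bool);box[35:225,110:310]=1
m=biggest(box&(hsv[...,1]<60)&(hsv[...,2]>140))
q=wmask(c,m,.038);r=cv2.minAreaRect(q);print(m.sum(),r,cv2.boxPoints(r).round(1).tolist())
y=biggest(box&(hsv[...,2]>100));q=wmask(c,y,.03);print(cv2.minAreaRect(q))
d=np.zeros_like(box);d[85:170,200:265]=1;d&=(hsv[...,2]<140)&(hsv[...,1]<150)
k,l,st,ce=cv2.connectedComponentsWithStats(d.astype(np.uint8))
for i in range(1,k):
    if st[i,4]>20: print(st[i,4],ce[i],wray(c,*ce[i],.028),cv2.minAreaRect(wmask(c,l==i,.029)))
E
```

```text
3323 ((572.6190185546875, 61.20086669921875), (151.27857971191406, 141.076904296875), 79.71355438232422) [[489.70001220703125, -0.6000000238418579], [628.5, -25.799999237060547], [655.5, 123.0], [516.7000122070312, 148.1999969482422]]
((550.615234375, 65.00505065917969), (155.59902954101562, 187.68780517578125), 79.63288116455078)
48 [229.25 104.5 ] [0.58028493 0.08304712 0.028     ] ((581.1990966796875, 82.99092864990234), (11.166590690612793, 6.78318452835083), 19.145715713500977)
26 [222.53846154 152.92307692] [0.57213046 0.03124276 0.028     ] ((572.38525390625, 31.361705780029297), (4.772501468658447, 9.148272514343262), 6.569883823394775)
```

Run:
```python
from h import *
c=cv2.imread('pics/wrist0.png')
cv2.imwrite('pics/wz0.png',cv2.resize(c[35:225,110:310],None,fx=3.1,fy=3.1,interpolation=cv2.INTER_CUBIC))
```

```text
(no output)
```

View pics/wz0.png

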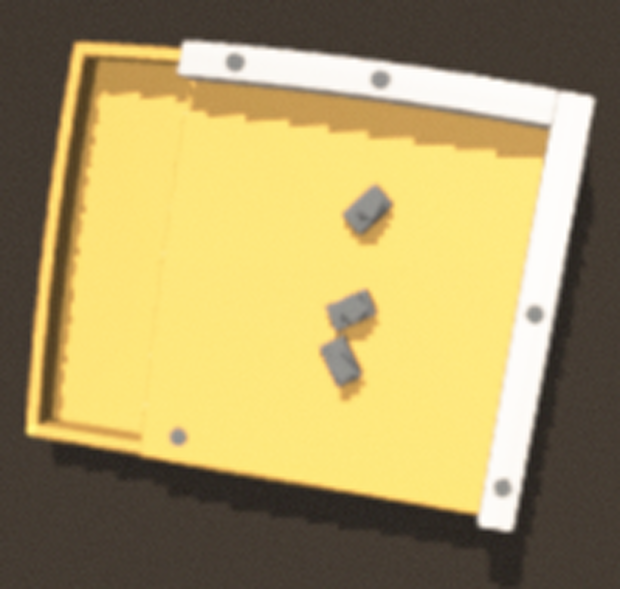

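Emit:
move_arm:
  targets:
    - [303,-190,0,0,0,24,85]
    - [303,-190,0,0,0,24,85]
    - [303,-190,0,0,0,24,85]
    - [303,-190,0,0,0,24,85]
    - [303,-190,0,0,0,24,85]

```text
time: 0.65
tcp_pos: [0.4907, 0.2127, 0.2307]
tool_rot: [[0.407, 0.913, -0.002], [0.913, -0.407, 0.0], [-0.0, -0.002, -1.0]]
wrist_force: [0.9, 1.4, 0.2]
width: 0.992
```

Emit:
move_arm:
  targets:
    - [60,-88,60,0,0,0,60]
    - [60,-88,60,0,0,0,60]
    - [60,-88,60,0,0,0,60]
    - [60,-88,60,0,0,0,60]

```text
time: 1.05
tcp_pos: [0.4312, 0.3048, 0.1681]
tool_rot: [[0.404, 0.915, -0.007], [0.915, -0.404, -0.001], [-0.004, -0.005, -1.0]]
wrist_force: [0.9, -0.4, -0.1]
width: 0.704
```

Run:
```python
from h import *
import pickle
c=snap('wrist','w1.png');pickle.dump(c,open('w1.pkl','wb'));o=observe();print(o['tcp_pos'],o['tool_rot'].round(3))
```

```text
[0.43306406 0.30388043 0.16957031] [[ 0.405  0.914 -0.004]
 [ 0.914 -0.405 -0.001]
 [-0.003 -0.003 -1.   ]]
```

View pics/w1.png

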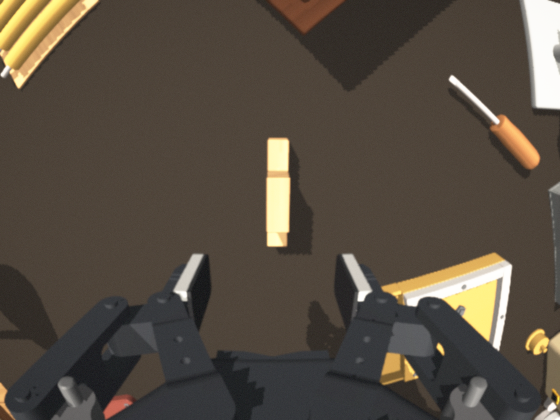

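Run:
```python
from h import *
import pickle
c=pickle.load(open('w1.pkl','rb'))
K=np.array(c['camera_matrix'])
hsv=cv2.cvtColor(c['color'],cv2.COLOR_BGR2HSV)
m=np.zeros(hsv.shape[:2],bool);m[120:260,240:310]=1;m&=hsv[...,2]>110
m=biggest(m)
g=m.copy();g[:180]=0;g[231:]=0
r=cv2.minAreaRect(wmask(c,g,.06));print('grip',r)
t=m.copy();t[172:]=0
print('blade end',cv2.minAreaRect(wmask(c,t,.026)),)
for v in range(136,250,6): 
    u=np.nonzero(m[v])[0]; print(v,u.min() if len(u) else 0,u.max() if len(u) else 0,end=' | ')
p=observe();R=p['tool_rot'];T=p['tcp_pos']
d=np.array([r[0][0]/1000,r[0][1]/1000,.06])-T;print('in tool',(R.T@d*1000).round(1))
```

```text
grip ((435.6853332519531, 302.2348327636719), (42.08258056640625, 19.88185691833496), 65.78507232666016)
blade end ((451.01898193359375, 336.1790466308594), (30.395395278930664, 20.202302932739258), 65.9470443725586)
136 0 0 | 142 267 289 | 148 267 289 | 154 267 288 | 160 267 288 | 166 267 288 | 172 267 288 | 178 266 290 | 184 266 290 | 190 266 290 | 196 266 289 | 202 265 289 | 208 265 289 | 214 266 289 | 220 265 289 | 226 265 289 | 232 266 288 | 238 266 287 | 244 266 286 | in tool [ -0.2   3.4 109.6]
```

Emit:
move_arm:
  targets:
    - [0,3.2,45,0,0,0,60]
    - [0,3.2,90,0,0,0,60]
    - [0,3.2,125,0,0,0,60]
    - [0,3.2,138,0,0,0,60]
    - [0,3.2,138,0,0,0,60]

```text
time: 1.6
tcp_pos: [0.4351, 0.3011, 0.0304]
tool_rot: [[0.406, 0.914, -0.007], [0.914, -0.406, -0.003], [-0.005, -0.005, -1.0]]
wrist_force: [0.3, 0.0, -0.9]
width: 0.702
```

Emit:
move_arm:
  targets:
    - [0,0,0,0,0,0,60]
    - [0,0,0,0,0,0,60]

```text
time: 1.8
tcp_pos: [0.4372, 0.3016, 0.0327]
tool_rot: [[0.406, 0.914, -0.003], [0.914, -0.406, -0.001], [-0.002, -0.003, -1.0]]
wrist_force: [-0.0, -0.7, -0.2]
width: 0.704
```

Emit:
move_arm:
  targets:
    - [0,-1.5,1,0,0,0,25]
    - [0,-1.5,1,0,0,0,10]
    - [0,-1.5,1,0,0,0,10]
    - [0,-1.5,1,0,0,0,10]
    - [0,-1.5,1,0,0,0,10]
  grip_force: 60

```text
time: 2.3
tcp_pos: [0.4363, 0.3026, 0.0326]
tool_rot: [[0.406, 0.914, -0.002], [0.914, -0.406, -0.001], [-0.001, -0.002, -1.0]]
wrist_force: [-0.9, 0.2, 5.6]
width: 0.201
```

Emit:
move_arm:
  targets:
    - [0,0,0,0,0,0,10]
    - [0,0,0,0,0,0,10]
    - [0,0,0,0,0,0,10]

```text
time: 2.6
tcp_pos: [0.4362, 0.3027, 0.0326]
tool_rot: [[0.406, 0.914, -0.002], [0.914, -0.406, -0.001], [-0.001, -0.002, -1.0]]
wrist_force: [-0.4, 0.0, 2.1]
width: 0.2
```

Emit:
move_arm:
  targets:
    - [0,0,-30,0,0,0,10]
    - [0,0,-75,0,0,0,10]
    - [-26,42,-90,0,0,-4,10]
    - [-52,84,-90,0,0,-8,10]
    - [-80,126,-90,0,0,-12,10]

```text
time: 3.1
tcp_pos: [0.5195, 0.1788, 0.1234]
tool_rot: [[0.203, 0.979, -0.0], [0.979, -0.203, -0.0], [-0.0, -0.0, -1.0]]
wrist_force: [0.1, 0.9, -1.3]
width: 0.2
```

```bash
cat >> h.py <<'E'
O=np.array([.5725,.0614]);A=np.radians(-10.3);RP=np.array([[np.cos(A),-np.sin(A)],[np.sin(A),np.cos(A)]])
def togo(px,py,z,th):
    "tool-frame shift to put tcp at plate (px,py) mm, z m world; tool x at angle th deg"
    s=observe();R=s['tool_rot'];w=O+RP@np.array([px,py])/1000
    d=R.T@(np.r_[w,z]-s['tcp_pos'])*1000
    Rt=np.array([[np.cos(th),np.sin(th),0],[np.sin(th),-np.cos(th),0],[0,0,-1]]) if 0 else None
    t=np.radians(th);Rt=np.array([[np.cos(t),np.sin(t),0],[np.sin(t),-np.cos(t),0],[0,0,-1]])
    rv=np.degrees(cv2.Rodrigues(R.T@Rt)[0].ravel())
    pl=(RP.T@(s['tcp_pos'][:2]-O)*1000)
    print('t',round(s['time'],2),'shift',d.round(1),'rot',rv.round(2),'| plate xy',pl.round(1),'z',s['tcp_pos'][2].round(4),'F',(s['wrist_force']).round(1),'w',round(s['width'],3))
E
python3 -c "
from h import *
togo(32,-2,.0326+.024+.025,79.7)"
```

```text
t 3.1 shift [-105.4  107.8   41.8] rot [-0.02  0.01 -1.39] | plate xy [-73.2 106. ] z 0.1234 F [ 0.1  0.9 -1.3] w 0.2
```

Emit:
move_arm:
  targets:
    - [-35,36,0,0,0,-1.4,10]
    - [-70,72,0,0,0,-1.4,10]
    - [-105,108,10,0,0,-1.4,10]
    - [-105,108,30,0,0,-1.4,10]
    - [-105,108,30,0,0,-1.4,10]

```text
time: 3.6
tcp_pos: [0.6017, 0.0524, 0.0896]
tool_rot: [[0.182, 0.983, -0.007], [0.983, -0.182, 0.0], [-0.001, -0.007, -1.0]]
wrist_force: [-0.8, 1.3, -1.9]
width: 0.202
```

```bash
python3 -c "
from h import *
snap('wrist','w2.png');snap('scene','s2.png')
togo(32,-2,.0326+.025,79.7)"
```

```text
t 3.7 shift [-0.5  1.4 34.6] rot [-0.22  0.03  0.01] | plate xy [30.7 -1.5] z 0.0922 F [-0.1  0.8 -0.6] w 0.199
```

View pics/w2.png

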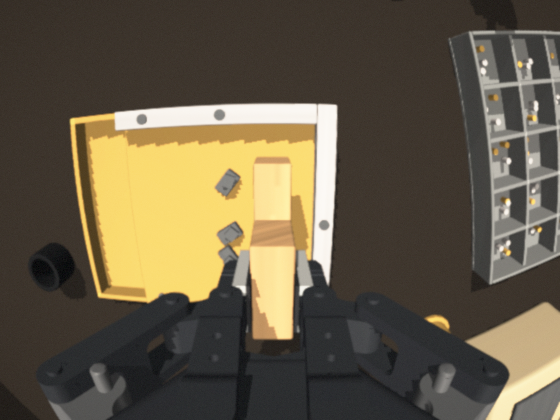

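Emit:
move_arm:
  targets:
    - [0,2,15,0,0,0,10]
    - [0,2,28,0,0,0,10]
    - [0,2,34,0,0,0,10]
    - [0,2,34,0,0,0,10]
    - [0,2,34,0,0,0,10]

```text
time: 4.2
tcp_pos: [0.6041, 0.0545, 0.0578]
tool_rot: [[0.178, 0.984, -0.004], [0.984, -0.178, 0.0], [-0.001, -0.004, -1.0]]
wrist_force: [-0.7, 0.4, -0.9]
width: 0.198
```

```bash
python3 -c "
from h import *
snap('side','sd3.png')
togo(-86,-2,.0326+.025,79.7)"
```

```text
t 4.25 shift [  -0.7 -118.4    0.8] rot [-0.22  0.03  0.04] | plate xy [32.4 -1.2] z 0.058 F [-0.6  0.4 -1.6] w 0.201
```

View pics/sd3.png

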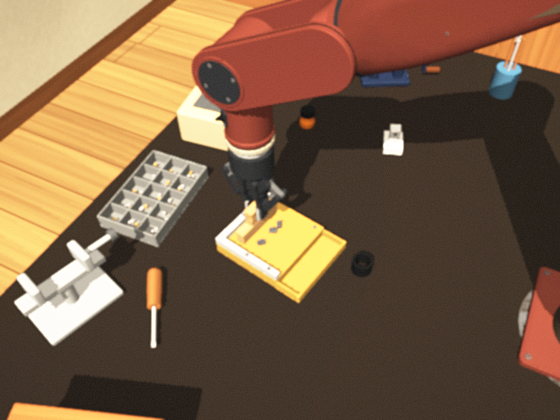

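Emit:
move_arm:
  targets:
    - [0,-8,0.5,0,0,0,10]
    - [0,-16,0.5,0,0,0,10]
    - [0,-24,0.5,0,0,0,10]
    - [0,-32,0.5,0,0,0,10]
    - [0,-40,0.5,0,0,0,10]

```text
time: 4.75
tcp_pos: [0.564, 0.0617, 0.0577]
tool_rot: [[0.178, 0.984, -0.004], [0.984, -0.178, 0.0], [-0.0, -0.004, -1.0]]
wrist_force: [0.2, -0.0, -0.9]
width: 0.202
```

Emit:
move_arm:
  targets:
    - [0,-8,0,0,0,0,10]
    - [0,-16,0,0,0,0,10]
    - [0,-24,0,0,0,0,10]
    - [0,-32,0,0,0,0,10]
    - [0,-40,0,0,0,0,10]

```text
time: 5.25
tcp_pos: [0.524, 0.0689, 0.0579]
tool_rot: [[0.178, 0.984, -0.004], [0.984, -0.178, 0.0], [-0.0, -0.004, -1.0]]
wrist_force: [0.3, -0.4, -1.0]
width: 0.203
```

```bash
python3 -c "
from h import *
snap('wrist','w4.png')
togo(-86,-2,.0326+.025,79.7)"
```

```text
t 5.3 shift [ -0.8 -35.6   0.1] rot [-0.31  0.03  0.05] | plate xy [-50.4  -1.2] z 0.0575 F [-0.   1.  -2.5] w 0.202
```

View pics/w4.png

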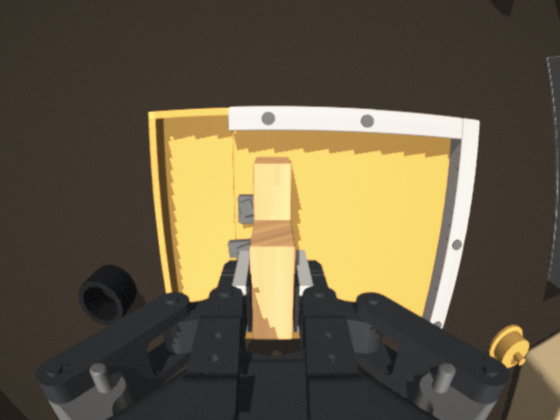

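Emit:
move_arm:
  targets:
    - [0,-6,0,0.3,0,0,10]
    - [0,-12,0,0.3,0,0,10]
    - [0,-18,0,0.3,0,0,10]
    - [0,-24,0,0.3,0,0,10]
    - [0,-30,0,0.3,0,0,10]

```text
time: 5.8
tcp_pos: [0.4927, 0.0747, 0.0577]
tool_rot: [[0.178, 0.984, -0.011], [0.984, -0.178, 0.001], [-0.001, -0.011, -1.0]]
wrist_force: [1.0, -0.8, -1.3]
width: 0.204
```

Emit:
move_arm:
  targets:
    - [0,-4,0,0,0,0,10]
    - [0,-8,0,0,0,0,10]
    - [0,-8,0,0,0,0,10]

```text
time: 6.1
tcp_pos: [0.4842, 0.0762, 0.0577]
tool_rot: [[0.178, 0.984, -0.011], [0.984, -0.178, 0.001], [-0.001, -0.011, -1.0]]
wrist_force: [-0.3, -0.2, -1.7]
width: 0.203
```

```bash
python3 -c "
from h import *
c=snap('side','sd5.png');cv2.imwrite('pics/sd5z.png',cv2.resize(c['color'][180:310,205:360],None,fx=4,fy=4));snap('wrist','w5.png')
togo(-86,-2,.0326+.025,79.7)"
```

```text
t 6.2 shift [-0.8  2.8  0.2] rot [-0.59  0.03  0.05] | plate xy [-88.8  -1.2] z 0.0579 F [ 0.4 -0.7 -2.2] w 0.199
```

View pics/sd5z.png

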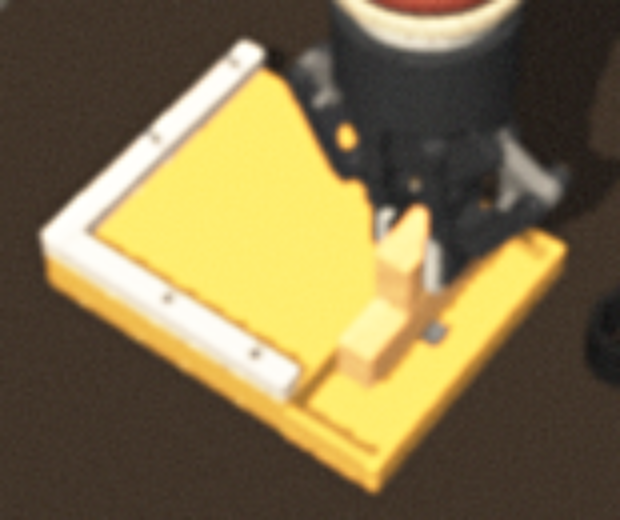

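View pics/w5.png

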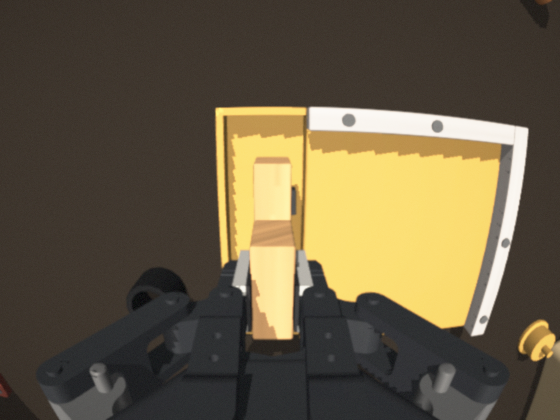

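Emit:
move_arm:
  targets:
    - [0,0,-40,-0.6,0,0,10]
    - [0,0,-80,-0.6,0,0,10]
    - [45,0,-80,-0.6,0,0,10]
    - [90,0,-80,-0.6,0,4,10]
    - [135,0,-80,-0.6,0,8,10]

```text
time: 6.7
tcp_pos: [0.5107, 0.2101, 0.1387]
tool_rot: [[0.317, 0.948, 0.002], [0.948, -0.317, -0.001], [-0.0, 0.002, -1.0]]
wrist_force: [0.1, -0.9, -1.2]
width: 0.199
```

```bash
cat >> h.py <<'E'
def togow(x,y,z,th):
    w=np.array([x,y])/1000; p=RP.T@(w-O)*1000; togo(p[0],p[1],z,th)
E
python3 -c "
from h import *
c=snap('side','sd6.png');cv2.imwrite('pics/sd6z.png',cv2.resize(c['color'][180:310,205:360],None,fx=4,fy=4));
c=snap('scene','s6.png');cv2.imwrite('pics/s6z.png',cv2.resize(c['color'][165:270,255:365],None,fx=5,fy=5));
togow(436.2,302.7,.0326+.04,66.1)"
```

```text
t 6.8 shift [ 61.6 -98.5  65.7] rot [ 0.06 -0.09  5.77] | plate xy [-88.2 138.6] z 0.1383 F [-0.1 -0.1 -1.8] w 0.195
```

View pics/sd6z.png

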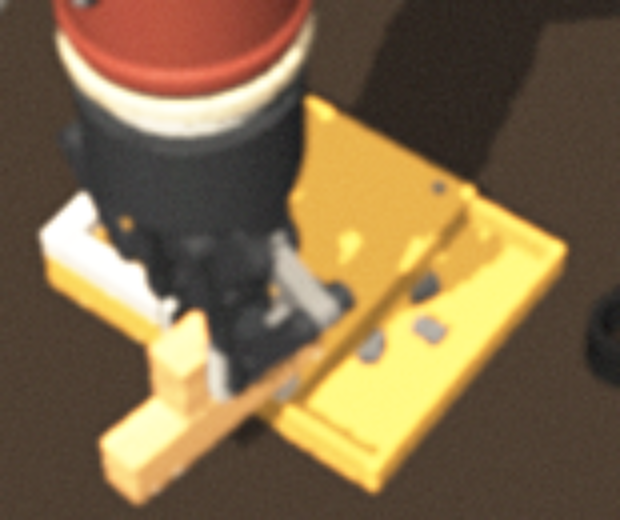

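View pics/s6z.png

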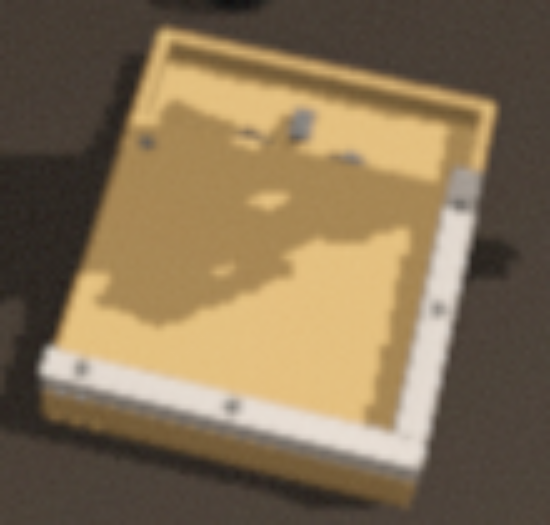

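Emit:
move_arm:
  targets:
    - [21,-33,0,0,0,3,10]
    - [42,-66,10,0,0,6,10]
    - [61.6,-98.5,30,0,0,5.8,10]
    - [61.6,-98.5,60,0,0,5.8,10]
    - [61.6,-98.5,75,0,0,5.8,10]

```text
time: 7.3
tcp_pos: [0.4343, 0.3024, 0.061]
tool_rot: [[0.403, 0.915, -0.001], [0.915, -0.403, -0.001], [-0.001, -0.001, -1.0]]
wrist_force: [-0.1, -0.8, -1.5]
width: 0.198
```

```bash
python3 -c "
from h import *
togow(436.2,302.7,.0326,66.1)"
```

```text
t 7.3 shift [ 1.1  1.7 28.4] rot [-0.05  0.06  0.1 ] | plate xy [-179.1  212.4] z 0.061 F [-0.1 -0.8 -1.5] w 0.198
```

Emit:
move_arm:
  targets:
    - [0,0,15,0,0,0,10]
    - [0,0,23,0,0,0,10]
    - [0,0,27,0,0,0,10]
    - [0,0,28.5,0,0,0,10]
    - [0,0,28.5,0,0,0,10]

```text
time: 7.8
tcp_pos: [0.4351, 0.3023, 0.0331]
tool_rot: [[0.404, 0.915, -0.0], [0.915, -0.404, -0.0], [-0.0, -0.0, -1.0]]
wrist_force: [1.0, 0.8, -1.4]
width: 0.197
```

Emit:
move_arm:
  targets:
    - [0,0,0.3,0,0,0,10]
    - [0,0,0.3,0,0,0,10]

```text
time: 8.0
tcp_pos: [0.4359, 0.3026, 0.0337]
tool_rot: [[0.404, 0.915, 0.001], [0.915, -0.404, 0.0], [0.001, 0.001, -1.0]]
wrist_force: [0.2, -0.1, -1.5]
width: 0.196
```

Emit:
move_arm:
  targets:
    - [0,0,1,0,0,0,10]
    - [0,0,1.5,0,0,0,10]
    - [0,0,1.5,0,0,0,10]

```text
time: 8.3
tcp_pos: [0.4363, 0.3028, 0.0327]
tool_rot: [[0.404, 0.915, 0.002], [0.915, -0.404, 0.001], [0.002, 0.002, -1.0]]
wrist_force: [-0.4, 1.0, 1.3]
width: 0.196
```

Contact with the desk (force up ~3 N). Release.

Emit:
move_arm:
  targets:
    - [0,0,0,0,0,0,30]
    - [0,0,0,0,0,0,50]
    - [0,0,0,0,0,0,60]
    - [0,0,0,0,0,0,60]
    - [0,0,0,0,0,0,60]

```text
time: 8.8
tcp_pos: [0.4362, 0.3028, 0.0326]
tool_rot: [[0.404, 0.915, 0.002], [0.915, -0.404, 0.001], [0.002, 0.002, -1.0]]
wrist_force: [-1.0, -0.4, 1.2]
width: 0.705
```

Emit:
move_arm:
  targets:
    - [0,0,-20,0,0,0,60]
    - [0,0,-60,0,0,0,60]
    - [0,0,-105,0,0,0,60]
    - [0,0,-150,0,0,0,60]
    - [0,0,-190,0,0,0,60]

```text
time: 9.3
tcp_pos: [0.4359, 0.3027, 0.225]
tool_rot: [[0.404, 0.915, 0.003], [0.915, -0.404, 0.001], [0.003, 0.002, -1.0]]
wrist_force: [1.2, 0.1, -0.2]
width: 0.702
```

```bash
python3 -c "
from h import *
import pickle
c=snap('wrist','w7.png');pickle.dump(c,open('w7.pkl','wb'))
c=snap('side','sd7.png');cv2.imwrite('pics/sd7z.png',cv2.resize(c['color'][180:310,205:360],None,fx=4,fy=4));
togow(454.2,-297.5,.2,90)"
```

```text
t 9.4 shift [-544.9  256.5   26.4] rot [  0.67  -0.51 -23.83] | plate xy [-174.5  215.3] z 0.23 F [ 0.9  0.6 -0. ] w 0.703
```

View pics/w7.png

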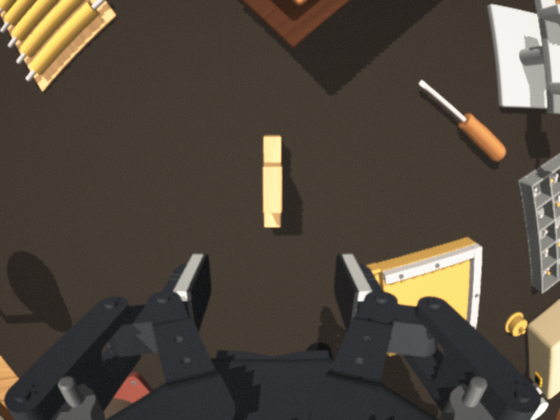

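View pics/sd7z.png

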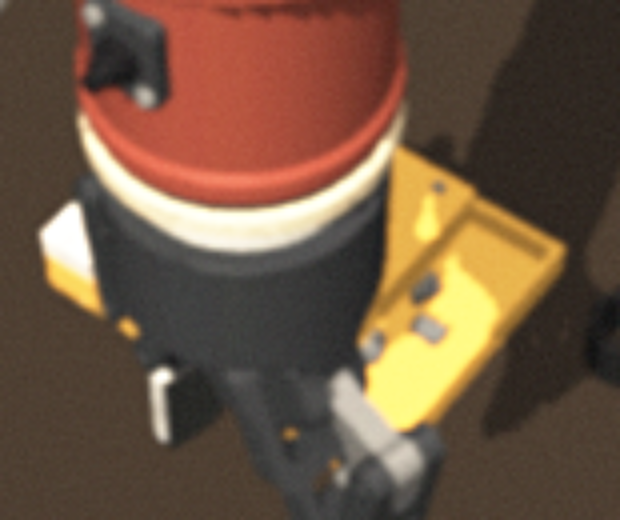

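Emit:
move_arm:
  targets:
    - [-545,256,20,0.6,-0.5,-42,60]
    - [-545,256,20,0.6,-0.5,-42,60]
    - [-545,256,20,0.6,-0.5,-42,60]
    - [-545,256,20,0.6,-0.5,-42,60]
    - [-545,256,20,0.6,-0.5,-42,60]

```text
time: 9.9
tcp_pos: [0.443, 0.0825, 0.2162]
tool_rot: [[-0.242, 0.97, 0.002], [0.97, 0.242, -0.002], [-0.002, 0.001, -1.0]]
wrist_force: [1.2, -0.6, 0.0]
width: 0.703
```

```bash
python3 -c "
from h import *
togow(454.2,-297.5,.2,108)"
```

```text
t 9.9 shift [-371.4  -81.1   16.8] rot [ 0.08  0.11 -3.99] | plate xy [-131.2   -2.4] z 0.2162 F [ 1.2 -0.6  0. ] w 0.703
```

Emit:
move_arm:
  targets:
    - [-371,-81,17,0,0,-4,60]
    - [-371,-81,17,0,0,-4,60]
    - [-371,-81,17,0,0,-4,60]
    - [-371,-81,17,0,0,-4,60]
    - [-371,-81,17,0,0,-4,60]

```text
time: 10.4
tcp_pos: [0.45, -0.1675, 0.2051]
tool_rot: [[-0.309, 0.951, 0.002], [0.951, 0.309, -0.001], [-0.002, 0.001, -1.0]]
wrist_force: [1.3, -0.1, -0.6]
width: 0.705
```

```bash
python3 -c "
from h import *
togow(454.2,-297.5,.16,108)"
```

```text
t 10.4 shift [-124.9  -36.2   45.2] rot [ 0.08  0.1  -0.  ] | plate xy [ -79.6 -247.1] z 0.2051 F [ 1.3 -0.1 -0.6] w 0.705
```

Emit:
move_arm:
  targets:
    - [-125,-36,45,0,0,0,60]
    - [-125,-36,45,0,0,0,60]
    - [-125,-36,45,0,0,0,60]
    - [-125,-36,45,0,0,0,60]
    - [-125,-36,45,0,0,0,60]

```text
time: 10.9
tcp_pos: [0.4535, -0.2977, 0.1588]
tool_rot: [[-0.307, 0.952, -0.0], [0.952, 0.307, 0.001], [0.001, 0.0, -1.0]]
wrist_force: [-0.2, 1.2, -0.2]
width: 0.704
```

```bash
python3 -c "
from h import *
import pickle
c=snap('wrist','w8.png');pickle.dump(c,open('w8.pkl','wb'))
cv2.imwrite('pics/w8z.png',cv2.resize(c['color'][120:300,190:370],None,fx=3.3,fy=3.3))
c=snap('side','sd8.png');cv2.imwrite('pics/sd8z.png',cv2.resize(c['color'][180:310,205:360],None,fx=4,fy=4));
c=snap('scene','s8.png');cv2.imwrite('pics/s8z.png',cv2.resize(c['color'][165:270,255:365],None,fx=5,fy=5));
togow(454.2,-297.5,.2,108)"
```

```text
t 11.05 shift [ -0.8  -0.7 -39.5] rot [0.1  0.1  0.06] | plate xy [ -51.9 -373.2] z 0.1605 F [ 0.1 -0.3  0.6] w 0.702
```

View pics/w8z.png

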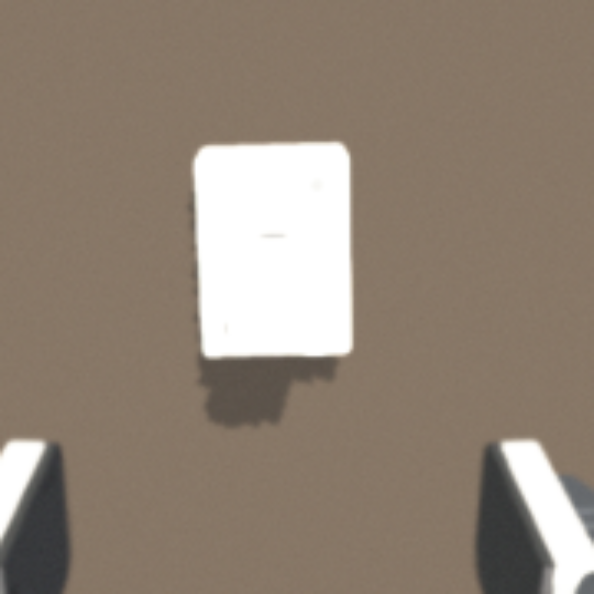

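View pics/sd8z.png

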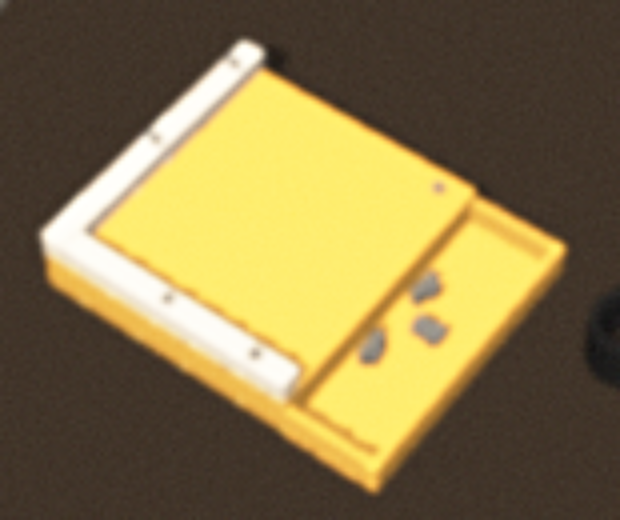

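View pics/s8z.png

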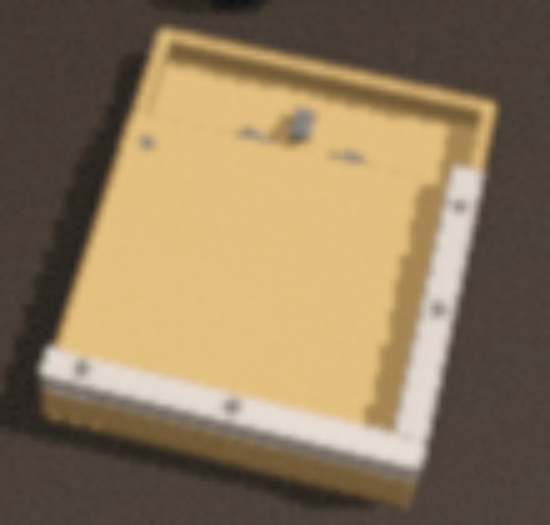

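Run:
```python
from h import *
import pickle
c=pickle.load(open('w8.pkl','rb'));K=np.array(c['camera_matrix'])
d=c['depth'];h,w=d.shape;u,v=np.meshgrid(np.arange(w),np.arange(h));a=(u-K[0,2])/K[0,0];b=(v-K[1,2])/K[1,1];r=np.hypot(a,b)+1e-9
t=np.tan(np.minimum(r,1.4))/r;P=np.stack([a*t*d,b*t*d,d],-1)@np.array(c['attitude']).T+np.array(c['origin'])
m=np.zeros((h,w),bool);m[155:235,240:305]=1
for lo,hi in [(.005,.014),(.014,.024),(.024,.046),(.046,.06)]:
    q=P[m&(P[...,2]>lo)&(P[...,2]<hi)]
    if len(q)>5: print(lo,len(q),cv2.minAreaRect((q[:,:2]*1000).astype(np.float32)),np.median(q[:,2]))
hsv=c['color'];mm=biggest(m&(hsv.min(-1)>200))
r=cv2.minAreaRect(wmask(c,mm,.018));print(r)
pt=wrays(c,[(190+x/3.3,120+y/3.3) for x,y in [(195,147),(349,143),(352,354),(204,358)]],.018)*1000
print(pt.round(1))
for i in range(4):
    e=pt[(i+1)%4]-pt[i];print(np.hypot(*e[:2]).round(1),np.degrees(np.arctan2(e[1],e[0])).round(1))
```

```text
0.005 71 ((446.5809326171875, -273.18463134765625), (39.696449279785156, 0.6587200164794922), 19.6343936920166) 0.009984309229450927
0.014 1719 ((455.9576110839844, -299.6266174316406), (40.274959564208984, 56.42756652832031), 19.496829986572266) 0.01846402036785577
0.024 147 ((451.94073486328125, -288.5860595703125), (21.86354637145996, 1.6032865047454834), 19.474761962890625) 0.035304154666128296
0.046 827 ((455.418212890625, -299.42535400390625), (21.61263656616211, 24.645139694213867), 18.432880401611328) 0.05243509643815614
((455.37908935546875, -298.58514404296875), (41.739933013916016, 59.860191345214844), 19.361743927001953)
[[ 426.7 -277.6   18. ]
 [ 465.5 -263.9   18. ]
 [ 485.7 -320.1   18. ]
 [ 446.4 -334.1   18. ]]
41.2 19.4
59.7 -70.3
41.7 -160.5
59.8 109.2
```

```bash
python3 -c "
from h import *
togow(455.7,-299.5,.024,109.4)"
```

```text
t 11.05 shift [ -2.9  -0.2 136.5] rot [ 0.1   0.11 -1.34] | plate xy [ -51.9 -373.2] z 0.1605 F [ 0.1 -0.3  0.6] w 0.702
```

Emit:
move_arm:
  targets:
    - [-3,0,45,0.1,0.1,-1.3,60]
    - [-3,0,90,0.1,0.1,-1.3,60]
    - [-3,0,120,0.1,0.1,-1.3,60]
    - [-3,0,136,0.1,0.1,-1.3,60]
    - [-3,0,136,0.1,0.1,-1.3,60]

```text
time: 11.55
tcp_pos: [0.4546, -0.2968, 0.0223]
tool_rot: [[-0.333, 0.943, -0.004], [0.943, 0.333, 0.003], [0.004, -0.002, -1.0]]
wrist_force: [0.1, 0.3, 0.1]
width: 0.707
```

Emit:
move_arm:
  targets:
    - [0,0,0,0,0,0,60]

```text
time: 11.65
tcp_pos: [0.4556, -0.2966, 0.0235]
tool_rot: [[-0.334, 0.942, -0.002], [0.942, 0.335, 0.002], [0.003, -0.001, -1.0]]
wrist_force: [-0.5, -0.2, 1.1]
width: 0.703
```

```bash
python3 -c "
from h import *
togow(455.7,-299.5,.024,109.4)"
```

```text
t 11.65 shift [-2.8 -0.8 -0.5] rot [-0.08 -0.16  0.14] | plate xy [ -51.  -373.1] z 0.0235 F [-0.5 -0.2  1.1] w 0.703
```

Emit:
move_arm:
  targets:
    - [-3,-0.8,-0.5,0,0,0,60]
    - [-3,-0.8,-0.5,0,0,0,40]
    - [-3,-0.8,-0.5,0,0,0,15]
    - [-3,-0.8,-0.5,0,0,0,15]
    - [-3,-0.8,-0.5,0,0,0,15]
  grip_force: 80

```text
time: 12.15
tcp_pos: [0.4565, -0.3004, 0.0252]
tool_rot: [[-0.334, 0.942, -0.001], [0.942, 0.334, 0.001], [0.001, -0.001, -1.0]]
wrist_force: [-0.2, 0.3, 7.0]
width: 0.245
```

Emit:
move_arm:
  targets:
    - [0,0,0,0,0,0,15]
    - [0,0,0,0,0,0,15]
    - [0,0,0,0,0,0,15]

```text
time: 12.45
tcp_pos: [0.4564, -0.3004, 0.0253]
tool_rot: [[-0.334, 0.942, -0.001], [0.942, 0.334, 0.001], [0.001, -0.001, -1.0]]
wrist_force: [-0.8, -0.1, 0.5]
width: 0.241
```

```bash
python3 -c "
from h import *
togow(455.7,-299.5,.024,109.4)"
```

```text
t 12.45 shift [ 1.1 -0.3  1.3] rot [-0.04 -0.06  0.13] | plate xy [ -49.6 -376.7] z 0.0253 F [-0.8 -0.1  0.5] w 0.241
```

Emit:
move_arm:
  targets:
    - [0,0,-30,0,0,0,15]
    - [0,0,-70,0,0,0,15]
    - [0,0,-100,0,0,0,15]
    - [0,0,-100,0,0,0,15]

```text
time: 12.85
tcp_pos: [0.459, -0.3026, 0.1298]
tool_rot: [[-0.334, 0.942, 0.005], [0.942, 0.334, -0.005], [-0.006, 0.003, -1.0]]
wrist_force: [0.3, 0.0, -3.6]
width: 0.24
```

```bash
python3 -c "
from h import *
togo(28,25,.110,79.7)"
```

```text
t 12.85 shift [313.  265.4  18.7] rot [ 0.28  0.3  29.83] | plate xy [ -46.6 -378.5] z 0.1298 F [ 0.3  0.  -3.6] w 0.24
```

Emit:
move_arm:
  targets:
    - [31,26,0,0,0,3,15]
    - [62,53,0,0,0,9,15]
    - [94,80,0,0,0,15,15]
    - [125,106,0,0,0,21,15]
    - [156,133,0,0.3,0.3,27,15]

```text
time: 13.35
tcp_pos: [0.5309, -0.109, 0.1268]
tool_rot: [[0.134, 0.991, -0.004], [0.991, -0.134, 0.001], [0.001, -0.004, -1.0]]
wrist_force: [1.2, 0.2, -3.5]
width: 0.244
```

```bash
python3 -c "
from h import *
togo(28,25,.110,79.7)"
```

```text
t 13.35 shift [198.2  47.5  16.8] rot [-0.23 -0.03  2.57] | plate xy [ -10.5 -175.1] z 0.1268 F [ 1.2  0.2 -3.5] w 0.244
```

Emit:
move_arm:
  targets:
    - [42,10,0,0,0,2.6,15]
    - [84,20,0,0,0,2.6,15]
    - [126,30,0,0,0,2.6,15]
    - [165,40,8,-0.2,0,2.6,15]
    - [198,47.5,16,-0.2,0,2.6,15]

```text
time: 13.85
tcp_pos: [0.6038, 0.0831, 0.1083]
tool_rot: [[0.178, 0.984, -0.003], [0.984, -0.178, 0.001], [0.0, -0.003, -1.0]]
wrist_force: [-0.5, -0.4, -3.2]
width: 0.241
```

Emit:
move_arm:
  targets:
    - [0,0,0,0,0,0,15]
    - [0,0,0,0,0,0,15]

```text
time: 14.05
tcp_pos: [0.6018, 0.084, 0.1051]
tool_rot: [[0.176, 0.984, -0.008], [0.984, -0.176, 0.001], [-0.001, -0.008, -1.0]]
wrist_force: [-0.2, 0.6, -4.1]
width: 0.244
```

```bash
python3 -c "
from h import *
snap('wrist','w9.png');snap('scene','s9.png')
togo(28,25,.0253+.024+.002,79.7)"
```

```text
t 14.15 shift [-1.   2.3 55.4] rot [-0.3   0.03  0.01] | plate xy [26. 26.] z 0.1067 F [ 0.5 -0.2 -2.3] w 0.241
```

View pics/w9.png

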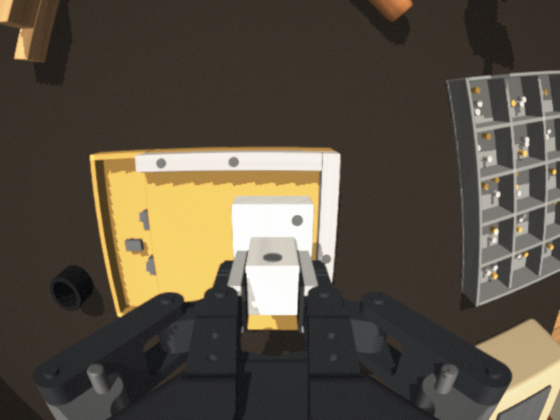

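Run:
```python
from h import *
c=cv2.imread('pics/w9.png');cv2.imwrite('pics/w9z.png',cv2.resize(c[145:320,85:185],None,fx=3.4*1.7,fy=3.4,interpolation=cv2.INTER_CUBIC))
c=cv2.imread('pics/s8.png');cv2.imwrite('pics/s8zz.png',cv2.resize(c[165:215,270:365],None,fx=8,fy=8,interpolation=cv2.INTER_CUBIC))
for n in ['side','scene']:
    c=snap(n,n+'9b.png');P=pts(c);hsv=cv2.cvtColor(c['color'],cv2.COLOR_BGR2HSV)
    X=(P[...,:2]-O)@RP*1000
    m=(X[...,0]>-115)&(X[...,0]<-55)&(abs(X[...,1])<60)&(hsv[...,1]<110)&(P[...,2]<.06)&(c['depth']>0)
    k,l,st,ce=cv2.connectedComponentsWithStats(m.astype(np.uint8))
    for i in range(1,k):
        if st[i,4]>5:
            q=l==i;print(n,st[i,4],ce[i].round(),'x',X[q][:,0].min().round(1),X[q][:,0].max().round(1),'y',X[q][:,1].min().round(1),X[q][:,1].max().round(1),'z',np.percentile(P[q][:,2],[0,50,100]).round(4))
```

```text
side 32 [311. 251.] x -86.1 -71.6 y -32.6 -11.9 z [0.0005 0.0114 0.014 ]
side 39 [312. 262.] x -102.9 -89.1 y -7.3 3.9 z [0.0072 0.0107 0.0137]
side 35 [298. 266.] x -85.1 -76.9 y 14.7 28.6 z [0.0055 0.0109 0.0143]
side 10 [277. 270.] x -67.0 -56.7 y 55.2 59.0 z [0.0206 0.0226 0.0266]
scene 11 [313. 189.] x -105.7 -87.0 y -11.1 -7.4 z [0.0004 0.0084 0.0128]
scene 27 [305. 192.] x -92.7 -68.5 y -32.4 -14.9 z [0.0002 0.0117 0.0257]
```

View pics/w9z.png

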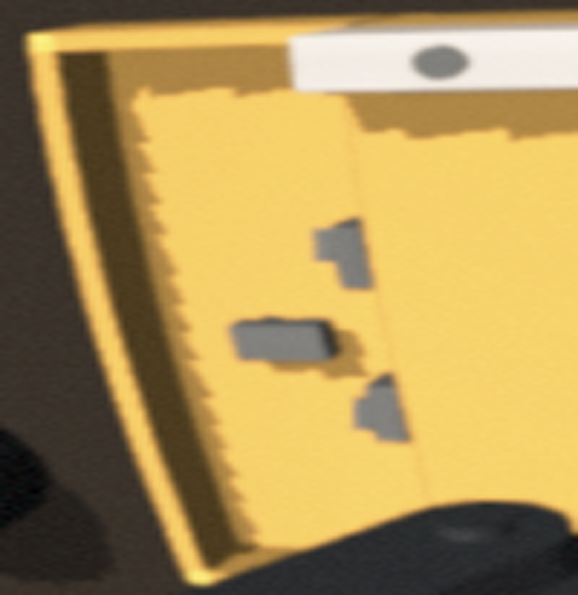

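View pics/s8zz.png

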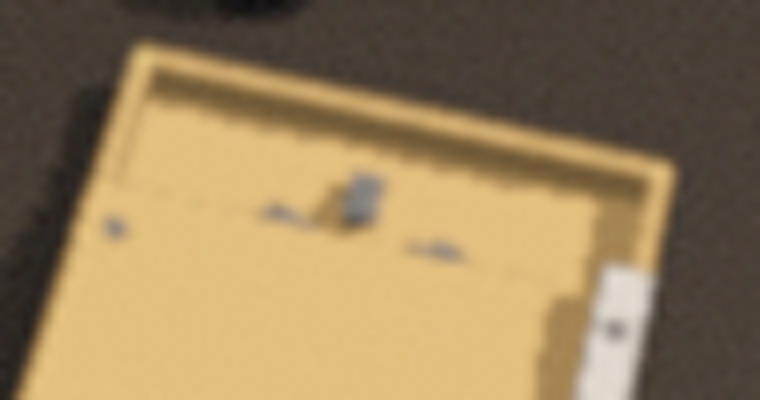

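Emit:
move_arm:
  targets:
    - [-1,2,20,-0.3,0,0,15]
    - [-1,2,38,-0.3,0,0,15]
    - [-1,2,48,-0.3,0,0,15]
    - [-1,2,53,-0.3,0,0,15]
    - [-1,2,53,-0.3,0,0,15]

```text
time: 14.75
tcp_pos: [0.6048, 0.0801, 0.0545]
tool_rot: [[0.18, 0.984, 0.001], [0.984, -0.18, -0.0], [-0.0, 0.001, -1.0]]
wrist_force: [-0.9, 1.2, -3.1]
width: 0.243
```

Emit:
move_arm:
  targets:
    - [0,0,0,0,0,0,15]

```text
time: 14.85
tcp_pos: [0.6055, 0.0799, 0.0554]
tool_rot: [[0.181, 0.984, 0.002], [0.984, -0.181, -0.0], [0.0, 0.002, -1.0]]
wrist_force: [-0.3, -0.4, -3.4]
width: 0.243
```

```bash
python3 -c "
from h import *
togo(30,27,.0253+.024,79.7)"
```

```text
t 14.85 shift [2.9 0.8 6.1] rot [ 0.14 -0.   -0.11] | plate xy [29.2 24.1] z 0.0554 F [-0.3 -0.4 -3.4] w 0.243
```

Emit:
move_arm:
  targets:
    - [0,0,3,0,0,-0.1,15]
    - [0,0,5,0,0,-0.1,15]
    - [0,0,6.5,0,0,-0.1,15]
    - [0,0,6.5,0,0,-0.1,15]

```text
time: 15.25
tcp_pos: [0.6058, 0.08, 0.0494]
tool_rot: [[0.179, 0.984, 0.003], [0.984, -0.179, -0.0], [0.0, 0.003, -1.0]]
wrist_force: [-0.5, 0.2, -0.6]
width: 0.246
```

```bash
python3 -c "
from h import *
togo(30,27,.0253+.024,79.7)"
```

```text
t 15.25 shift [2.8 0.5 0.1] rot [ 0.18 -0.01 -0.01] | plate xy [29.5 24.2] z 0.0494 F [-0.5  0.2 -0.6] w 0.246
```

Emit:
move_arm:
  targets:
    - [1,3,0.3,0,0,0,15]
    - [2,6,0.3,0,0,0,15]
    - [2,7.5,0.3,0,0,0,15]
    - [2,8.5,0.3,0,0,0,15]
    - [2,8.5,0.3,0,0,0,15]

```text
time: 15.75
tcp_pos: [0.6134, 0.0809, 0.0493]
tool_rot: [[0.179, 0.984, -0.0], [0.984, -0.179, 0.0], [0.0, -0.0, -1.0]]
wrist_force: [-8.0, 1.2, 5.8]
width: 0.24
```

```bash
python3 -c "
from h import *
togo(38,36,.0253+.024,79.7)"
```

```text
t 15.75 shift [ 9.5  1.2 -0. ] rot [-0.01 -0.01  0.  ] | plate xy [36.8 26.5] z 0.0493 F [-8.   1.2  5.8] w 0.24
```

Emit:
move_arm:
  targets:
    - [2,0.8,0,0,0,0,15]
    - [4,0.8,0,0,0,0,15]
    - [6,0.8,0,0,0,0,15]
    - [7.5,0.8,0,0,0,0,15]
    - [7.5,0.8,0,0,0,0,15]

```text
time: 16.25
tcp_pos: [0.6145, 0.0868, 0.0494]
tool_rot: [[0.179, 0.984, -0.003], [0.984, -0.179, -0.002], [-0.003, -0.003, -1.0]]
wrist_force: [-7.4, -5.6, 5.8]
width: 0.241
```

```bash
python3 -c "
from h import *
togo(38,36,.0253+.024,79.7)
print(observe()['torque'].round(2))"
```

```text
t 16.25 shift [3.5 1.2 0.1] rot [-0.16  0.15  0.01] | plate xy [36.8 32.5] z 0.0494 F [-7.4 -5.6  5.8] w 0.241
[-0.9   1.18 -0.01]
```

Emit:
move_arm:
  targets:
    - [2,0.6,0,0,0,0,15]
    - [3,0.6,0,0,0,0,15]
    - [4,0.6,0,0,0,0,15]
    - [4,0.6,0,0,0,0,15]

```text
time: 16.65
tcp_pos: [0.6148, 0.0879, 0.0496]
tool_rot: [[0.179, 0.984, -0.006], [0.984, -0.179, -0.006], [-0.007, -0.005, -1.0]]
wrist_force: [-7.7, -10.2, 6.1]
width: 0.238
```

```bash
python3 -c "
from h import *
togo(38,36,.0253+.024,79.7)
print(RP.T@observe()['wrist_force'][:2])"
```

```text
t 16.65 shift [2.3 1.1 0.3] rot [-0.29  0.42  0.01] | plate xy [36.9 33.7] z 0.0496 F [ -7.7 -10.2   6.1] w 0.238
[ -5.79791952 -11.40867359]
```

Emit:
move_arm:
  targets:
    - [1,1,0,-0.3,0.4,0,15]
    - [2.5,2,0,-0.3,0.4,0,15]
    - [2.5,2,0,-0.3,0.4,0,15]
    - [2.5,2,0,-0.3,0.4,0,15]

```text
time: 17.05
tcp_pos: [0.6148, 0.0879, 0.0495]
tool_rot: [[0.179, 0.984, -0.006], [0.984, -0.179, -0.004], [-0.005, -0.005, -1.0]]
wrist_force: [-12.1, -8.5, 9.2]
width: 0.243
```

```bash
python3 -c "
from h import *
import pickle
for n in ['wrist','scene','side']:
    c=snap(n,n+'10.png');pickle.dump(c,open(n+'10.pkl','wb'))
    if n!='wrist': 
        a,b=(255,165) if n=='scene' else (205,180)
        cv2.imwrite('pics/'+n+'10z.png',cv2.resize(c['color'][b:b+120,a:a+150],None,fx=5,fy=5,interpolation=cv2.INTER_CUBIC))
togo(38,36,.0253+.024,79.7)
print(RP.T@observe()['wrist_force'][:2],observe()['torque'])"
```

```text
t 17.2 shift [2.4 1.1 0.1] rot [-0.31  0.28  0.01] | plate xy [36.9 33.6] z 0.0494 F [-11.6  -7.6   9.9] w 0.241
[-10.08808415  -9.59053447] [-1.30662407  1.91620305 -0.02460033]
```

View pics/wrist10.png

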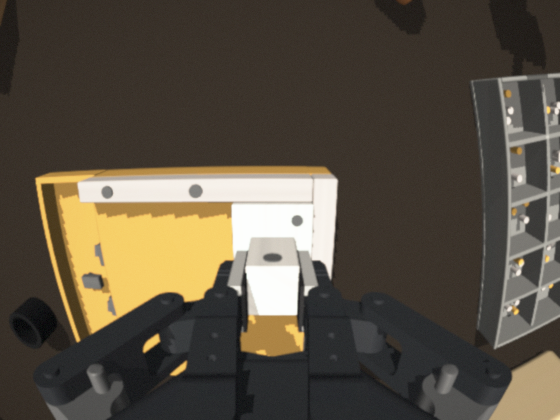

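View pics/scene10z.png

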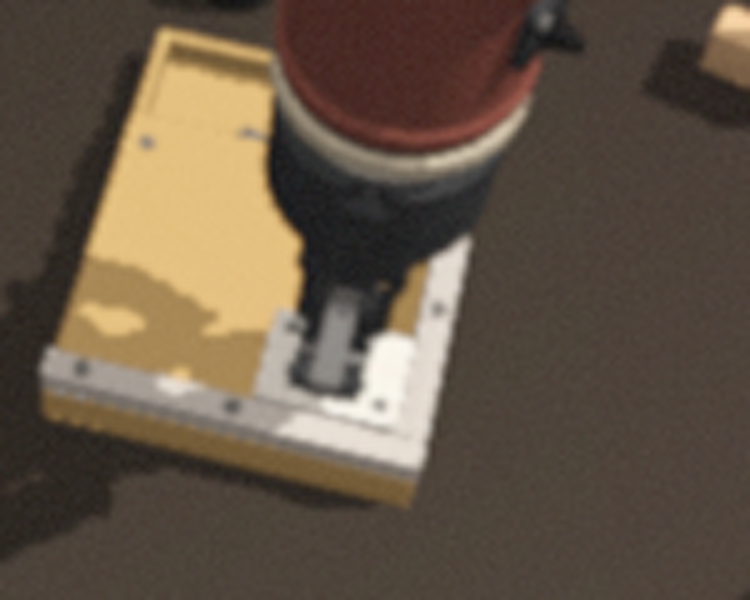

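View pics/side10z.png

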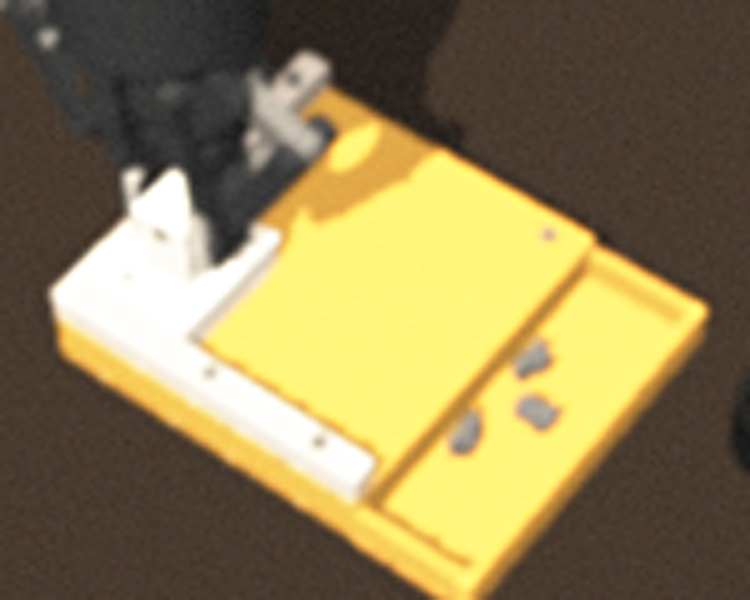

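Emit:
move_arm:
  targets:
    - [3,2,0,-0.6,0.6,0,15]
    - [4.5,2.5,0,-0.6,0.6,0,15]
    - [4.5,2.5,0,-0.6,0.6,0,15]
    - [4.5,2.5,0,-0.6,0.6,0,15]
    - [4.5,2.5,0,-0.6,0.6,0,15]

```text
time: 17.7
tcp_pos: [0.6148, 0.0879, 0.0493]
tool_rot: [[0.178, 0.984, -0.003], [0.984, -0.178, -0.001], [-0.002, -0.002, -1.0]]
wrist_force: [-16.1, -15.1, 11.6]
width: 0.242
```

```bash
python3 -c "
from h import *
import pickle
togo(38,36,.0253+.024,79.7)
print(RP.T@observe()['wrist_force'][:2],observe()['torque'],observe()['qvel'].round(4))
c=snap('wrist','w11.png');pickle.dump(c,open('w11.pkl','wb'))
cv2.imwrite('pics/w11z.png',cv2.resize(c['color'][160:350,180:350],None,fx=3.1,fy=3.1,interpolation=cv2.INTER_CUBIC))
K=np.array(c['camera_matrix'])
d=c['depth'];h,w=d.shape;u,v=np.meshgrid(np.arange(w),np.arange(h));a=(u-K[0,2])/K[0,0];b=(v-K[1,2])/K[1,1];r=np.hypot(a,b)+1e-9
t=np.tan(np.minimum(r,1.4))/r;P=np.stack([a*t*d,b*t*d,d],-1)@np.array(c['attitude']).T+np.array(c['origin'])
X=(P[...,:2]-O)@RP*1000;z=P[...,2]*1000
for vv in (208,215,222): print(vv,[(uu,X[vv,uu].round(1).tolist(),z[vv,uu].round(1)) for uu in range(224,326,6)])
for uu in (245,270,300): print(uu,[(q,X[q,uu].round(1).tolist(),z[q,uu].round(1)) for q in range(174,240,5)])
"
```

```text
t 17.7 shift [2.3 1.2 0. ] rot [-0.14  0.1   0.02] | plate xy [36.8 33.7] z 0.0493 F [-16.1 -15.1  11.6] w 0.242
[-13.11265424 -17.70026814] [-2.39844706e+00  2.74994591e+00  1.58668649e-03] [ 0.0003 -0.0003 -0.0013  0.0007 -0.0005 -0.0003]
208 [(224, [12.1, 55.7], np.float64(24.7)), (230, [15.4, 55.7], np.float64(24.9)), (236, [21.0, 61.3], np.float64(43.7)), (242, [23.7, 60.9], np.float64(42.5)), (248, [26.7, 61.1], np.float64(42.9)), (254, [29.6, 61.3], np.float64(43.8)), (260, [32.4, 61.0], np.float64(42.8)), (266, [35.3, 61.2], np.float64(43.3)), (272, [38.2, 61.1], np.float64(43.1)), (278, [41.1, 60.9], np.float64(42.2)), (284, [44.0, 61.0], np.float64(42.7)), (290, [46.8, 61.3], np.float64(43.7)), (296, [49.8, 60.9], np.float64(42.3)), (302, [52.8, 60.6], np.float64(41.3)), (308, [55.5, 61.2], np.float64(43.2)), (314, [58.9, 60.1], np.float64(39.7)), (320, [62.0, 59.9], np.float64(38.9))]
215 [(224, [12.0, 51.8], np.float64(24.9)), (230, [15.1, 51.4], np.float64(23.8)), (236, [20.7, 57.4], np.float64(42.5)), (242, [23.5, 56.9], np.float64(41.0)), (248, [26.5, 57.3], np.float64
[... 2097 characters left out ...]
[37.2, 52.7], np.float64(42.3)), (229, [37.2, 49.9], np.float64(41.7)), (234, [37.2, 47.7], np.float64(42.7)), (239, [37.2, 46.9], np.float64(47.3))]
300 [(174, [52.6, 74.7], np.float64(27.1)), (179, [51.7, 74.3], np.float64(38.1)), (184, [51.7, 72.0], np.float64(39.0)), (189, [51.7, 69.6], np.float64(39.4)), (194, [51.9, 66.8], np.float64(37.9)), (199, [51.9, 64.6], np.float64(39.1)), (204, [51.8, 62.5], np.float64(40.7)), (209, [51.7, 60.6], np.float64(42.9)), (214, [51.7, 58.3], np.float64(43.6)), (219, [51.8, 55.4], np.float64(42.4)), (224, [51.9, 52.7], np.float64(42.2)), (229, [52.0, 50.0], np.float64(42.0)), (234, [52.0, 47.8], np.float64(43.1)), (239, [52.2, 44.4], np.float64(41.4))]
```

View pics/w11z.png

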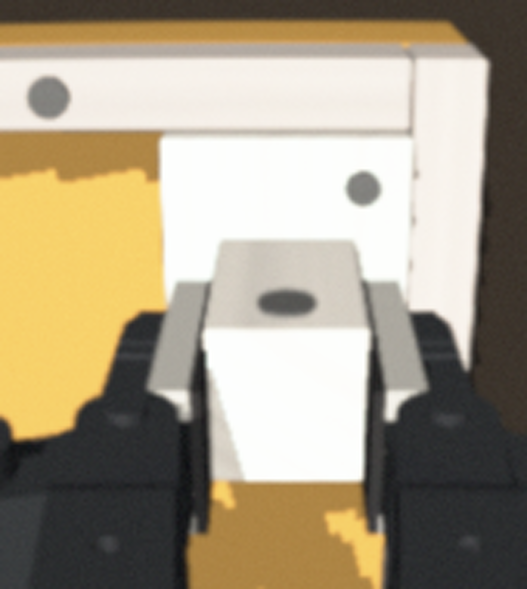

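```bash
python3 -c "
from h import *
snap('scene','s12.png');snap('side','sd12.png')
togo(38,36,.0493,79.7)
print(finish_job())"
```

```text
t 17.85 shift [2.3 1.2 0. ] rot [-0.14  0.1   0.02] | plate xy [36.8 33.7] z 0.0494 F [-16.8 -15.3  13.3] w 0.242
the job is handed in; nothing more can be done
None
```

View pics/sd12.png

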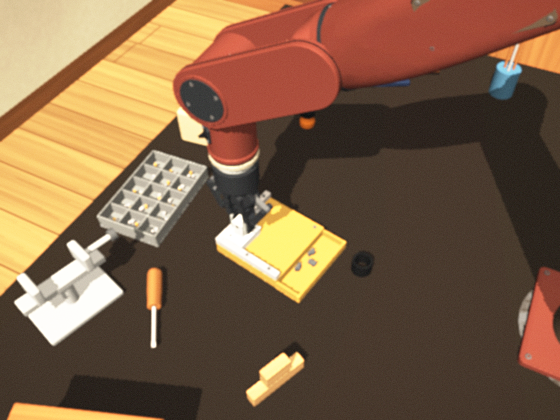

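I finished the job and handed it in at 17.9 s. I swept the three chips into the trough in one pass with the scraper. I stood the scraper back upright where it had been, then gripped the bearing block by its post and pressed it into the fence corner.

My last checks showed:
- **Chips:** all three lie in the trough, with their tops no more than about 14 mm above the desk, and the plate is clear.
- **Scraper:** it stands upright at its old place in the side picture.
- **Block:** the wrist picture shows it flush with both fences, with its top face level at about 42.5 mm. It did not move when I pushed harder. It is held with about 13 N against the far fence and 18 N against the left fence, at 80 N grip.
- **Objects to leave alone:** the screwdriver, oil jar and loupe are where they started. The last side picture hides the barrel behind the arm, but I never went near it.

Two readings disagreed slightly. The block stopped about 1 mm short of where I expected along the plate's x; that is probably my plate calibration. The tool also kept a tilt of about 0.2° from the pressing.

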